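# Line up food tubs by height on the hand-out board

### The arm

A 6-joint arm with a two-finger parallel gripper is mounted at the origin on the work surface. World frame = base frame: x ahead of the robot, y to its left, z up, the work surface at z = 0. Lengths are in mm, angles in rad, forces in N, time in s.
With the tool pointing down it reaches from about 350 to 775 mm from the base axis. Payload 7.3 kg.
Tool frame: the origin (TCP) lies at the very end of the fingers, on their centre line; the grasp point (between the pads) lies 19 mm behind it; z points along the fingers, y is the line along which they close (so a half turn about z gives the same grasp; the last joint's range is limited). The gripper opens to 92 mm and grips with 3 to 60 N. Pads are 19 mm wide; open, the fingers measure 130 mm over their backs; the gripper's body (75 mm by 190 mm) begins 47 mm behind the grasp point.
Start: joints at [-1.29, 0.342, 1.524, -0, 1.275, -0.146], TCP at [217.353, -477.915, 226.741] pointing down, gripper open.
Joint ranges: [-2.53, 2.53], [-0.77, 2.02], [0.04, 2.7], [-1, 4.14], [0.28, 2.66], [-3.11, 3.11]. Speed limits (rad/s): [2.57, 2.57, 3.14, 3.14, 3.14, 3.14].

### API

Orientations are given as [roll, pitch, yaw] about the fixed x, y, z axes, in that order (R = Rz(yaw) Ry(pitch) Rx(roll)).
In Python, from plant import get_obs, vision, workorder gives the robot as it stands.
- The arm moves only by the shell command python3 -m pendant 'ROWS' [OPENING]. ROWS is a JSON object of lists of equal length, an entry for each row: "dp": the shift along the tool's x, y, z in m, a list of three; "rotation": the turn, a rotation vector about the tool's x, y, z in rad, a list of three. A call has 1 to 8 rows; each row is the pose to reach, as a shift and turn from the pose commanded when the call began, along the tool's axes at that moment; what a row does not reach only later rows make up. A row lasts 1/8 s, in which the tool goes at most 62.5 mm and 10.7 degrees, less where a joint would pass 70% of its speed; a pose out of reach is approached as far as the arm can. A call with a gripper value outside its range is refused whole. OPENING is the finger opening in m, from 0 to 0.0918, set as the call begins (- or left out, the last holds). The fingers move at their own pace and stop on an object; the grip force is fixed at half the most. Time passes only in rows, so rows that repeat a pose let the fingers close. It gives the time, the measured TCP pose, the force, the opening and the grip force at its end, in the units of the state.
- get_obs(): the state, without advancing time (a new reading comes with each control period).
- vision.capture(name): name is "side" or "top" or "wrist"; returns a dict with "pixels" (400x640x3 uint8, red, green, blue), "vfov" (degrees; the focal length in pixels is half the picture's height over the tangent of half this angle, whatever the lens; pixels are square), "cx", "cy" (the principal point, pixels), "dist" ([k1, k2, p1, p2, k3] as OpenCV has them; the pictures are not rectified), "pose" (4x4, takes a point from camera to world coordinates); the wrist camera has in their place "T_tool_cam" (4x4, takes a point from camera to tool coordinates, whose origin is the TCP and whose axes are the flange's). Camera axes: x right, y up, looking along -z (the intrinsics and any distortion apply to the point x, -y, -z); pixel columns grow to the right and rows downward; lengths in mm; the calibration is good to about 2 mm. A picture is of the moment at which its call begins: read the wrist's pose just before it. There is no depth.
- workorder.close_job(): hands the job in; it is judged then, once.
The state is a dict: "time": time; "joint_positions": joint angles; "dq": joint speeds; "tau": joint torques, N m; "tool_pos": TCP position; "tcp_rot": TCP orientation; "contact_force": force on the tool from outside, world axes, zero at the start; "moment": the same for the moment, N m; "grip_width": finger opening in mm; "finger_force": force on a finger pad.
Only numpy, scipy, OpenCV 4.12 (cv2) and the standard library are available. Lean on these libraries where they do the work, as an engineer would, in place of code of your own. Each camera call takes 0.05 s, during which the arm holds its last target. There are 200 camera calls.

### The job

Set up the hand-out row: line the four lidded food tubs up on the four white marks of the grey board in order of height, the tallest on the mark next to the steel bookend and then each shorter one in turn, so that the shortest is at the far end. Stand each tub upright in the middle of its mark, and do not let any tub fall over on the way.

Things in the scene. Friction and masses are not known exactly. Their poses are not given: they have to be found in the camera images.
- tub_tall: Loose round lidded food tub, ochre with a paper band and white lid, straight-sided cylinder, the tallest, slim: 56 mm diameter, 104 mm high, 0.08 to 0.34 kg. Origin at the centre of its underside, z up along its axis. All four tubs start upright on the table, on the robot's side of the board.
- tub_high: Loose round lidded food tub, ochre with a paper band and white lid, straight-sided cylinder, the second tallest and the widest: 66 mm diameter, 80 mm high, 0.08 to 0.34 kg. Origin at the centre of its underside, z up along its axis. All four tubs start upright on the table, on the robot's side of the board.
- tub_mid: Loose round lidded food tub, ochre with a paper band and white lid, straight-sided cylinder, the third tallest, the narrowest: 54 mm diameter, 56 mm high, 0.08 to 0.34 kg. Origin at the centre of its underside, z up along its axis. All four tubs start upright on the table, on the robot's side of the board.
- tub_flat: Loose round lidded food tub, ochre with a paper band and white lid, straight-sided cylinder, the shortest, wide and flat: 64 mm diameter, 34 mm high, 0.08 to 0.34 kg. Origin at the centre of its underside, z up along its axis. All four tubs start upright on the table, on the robot's side of the board.
- mark_a: Flat printed round mark, white with a grey ring, 72 mm diameter, the robot's right-hand end (-y) of the row. The four lie in a straight row, 95 mm apart, on a fixed grey board 90 mm wide, 510 mm long, 6 mm thick. Origin: centre of the mark on the board's top face (6 mm above the table; a tub's underside rests there); y along the row to the robot's left, x across it, away from the robot.
- mark_b: Flat printed round mark, white with a grey ring, 72 mm diameter, second from the robot's right. The four lie in a straight row, 95 mm apart, on a fixed grey board 90 mm wide, 510 mm long, 6 mm thick. Origin: centre of the mark on the board's top face (6 mm above the table; a tub's underside rests there); y along the row to the robot's left, x across it, away from the robot.
- mark_c: Flat printed round mark, white with a grey ring, 72 mm diameter, second from the robot's left. The four lie in a straight row, 95 mm apart, on a fixed grey board 90 mm wide, 510 mm long, 6 mm thick. Origin: centre of the mark on the board's top face (6 mm above the table; a tub's underside rests there); y along the row to the robot's left, x across it, away from the robot.
- mark_d: Flat printed round mark, white with a grey ring, 72 mm diameter, the robot's left-hand end (+y) of the row. The four lie in a straight row, 95 mm apart, on a fixed grey board 90 mm wide, 510 mm long, 6 mm thick. Origin: centre of the mark on the board's top face (6 mm above the table; a tub's underside rests there); y along the row to the robot's left, x across it, away from the robot.
- bookend: Upright dark steel plate fixed on the board at one end of the row, left or right (varies; the other end has only a black strip 8 mm high): 80 mm across the row, 6 mm thick, 80 mm high, on a foot 34 mm wide; 82.5 mm from the nearest mark's centre. Origin: centre of its foot's underside. On the table between the tubs lie small things under 25 mm high, 60 mm or more from tub centres.

How it is judged (in metres and radians):
At the end, for the whole second after the job is handed in: Each tub stands upright (within 0.1 rad) and at rest on its own mark, its centre within 13 mm of the mark's centre and its underside on the board (within 4 mm), in order of falling height from the mark nearest the bookend to the far end (angle between each of tub_tall, tub_high, tub_mid, tub_flat's own z axis and vertical below 0.1 rad and linear speed of each of tub_tall, tub_high, tub_mid, tub_flat below 0.02 m/s and angular speed of each of tub_tall, tub_high, tub_mid, tub_flat below 0.2 rad/s and ((horizontal distance between bookend and mark_a below 0.2 m and horizontal distance between tub_tall and mark_a below 0.013 m and z of tub_tall in the frame of mark_a between -0.004 and 0.004 m and horizontal distance between tub_high and mark_b below 0.013 m and z of tub_high in the frame of mark_b between -0.004 and 0.004 m and horizontal distance between tub_mid and mark_c below 0.013 m and z of tub_mid in the frame of mark_c between -0.004 and 0.004 m and horizontal distance between tub_flat and mark_d below 0.013 m and z of tub_flat in the frame of mark_d between -0.004 and 0.004 m) or (not (horizontal distance between bookend and mark_a below 0.2 m) and horizontal distance between tub_tall and mark_d below 0.013 m and z of tub_tall in the frame of mark_d between -0.004 and 0.004 m and horizontal distance between tub_high and mark_c below 0.013 m and z of tub_high in the frame of mark_c between -0.004 and 0.004 m and horizontal distance between tub_mid and mark_b below 0.013 m and z of tub_mid in the frame of mark_b between -0.004 and 0.004 m and horizontal distance between tub_flat and mark_a below 0.013 m and z of tub_flat in the frame of mark_a between -0.004 and 0.004 m))); the robot touches nothing.
It fails at once if a tub fell over (tilted by more than 0.8 rad) (angle between any of tub_tall, tub_high, tub_mid, tub_flat's own z axis and vertical above 0.8 rad).
It also fails if it takes over 109 s, if anything falls off the work surface, if the arm or the gripper's body presses on something with over 40 N, if the wrist force passes 120 N, or if a joint passes its speed limit or range.

## Working session

There is one attempt and no reset: what is moved stays moved. The work goes in short steps, Python scripts to look and compute and a shell command to move; the robot and the scene stay as the last step left them, time stands still between calls to the robot, and variables do not carry over. Pictures are saved under pics/ and viewed, at most 14 in all, crops included, and the job is handed in when it is done.

```bash
ls; mkdir -p pics
python3 - <<'E'
from plant import get_obs, vision
import cv2,numpy as np
o=get_obs();print(o)
for n in("top","side"):
    c=vision.capture(n);cv2.imwrite(f"pics/{n}0.png",c["pixels"][:,:,::-1])
    print(n,c["vfov"],c["cx"],c["cy"],c["dist"],np.round(c["pose"],3).tolist())
E
```

```text
pics
{'time': 0.0, 'joint_positions': array([-1.29001675e+00,  3.42704672e-01,  1.52501321e+00, -2.09653751e-05,
        1.27537536e+00, -1.46022295e-01]), 'dq': array([ 1.07478899e-03,  7.86518540e-05, -2.19101721e-04,  1.22496968e-03,
       -7.65482412e-04,  2.16470485e-04]), 'tau': array([ 9.18562073e-04, -4.31243956e+01, -2.44219315e+01,  7.18284328e-02,
        5.60222450e-02, -1.29177570e-04]), 'tool_pos': array([ 217.22174583, -477.51488678,  226.05565075]), 'tcp_rot': array([-3.14010512e+00, -1.98507185e-04,  4.26807843e-01]), 'contact_force': array([ 0.23561885,  0.40503985, -0.40248633]), 'moment': array([-0.04130697,  0.00807124, -0.03006178]), 'finger_force': 0.0, 'grip_width': 91.74472854880563}
top 52.82345539131834 327.7243245787393 202.983766721207 [-0.01490235  0.          0.          0.          0.        ] [[-0.005, 0.99, -0.14, 403.222], [-1.0, -0.006, -0.007, 4.778], [-0.008, 0.14, 0.99, 1078.176], [0.0, 0.0, 0.0, 1.0]]
side 43.38399482630816 317.8447241039931 196.97563556425814 [-0.02243635  0.          0.          0.          0.        ] [[-0.91, 0.267, -0.316, 160.066], [-0.413, -0.549, 0.727, 972.823], [0.02, 0.792, 0.61, 860.412], [0.0, 0.0, 0.0, 1.0]]
```

View pics/top0.png

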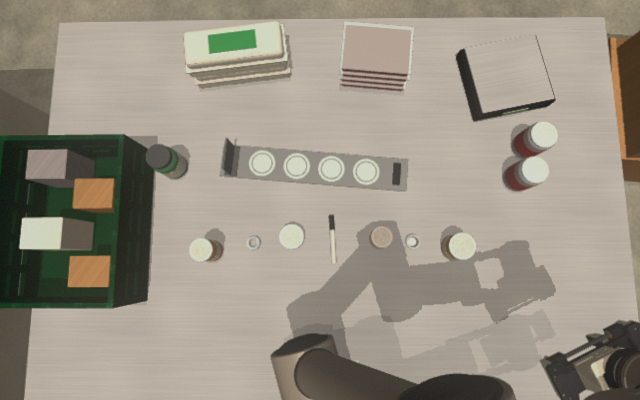

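View pics/side0.png

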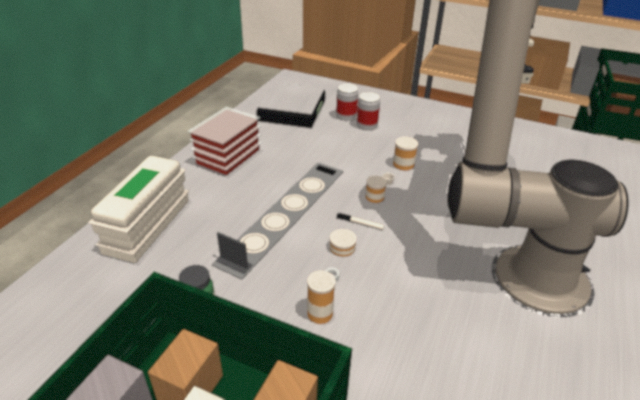

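The bookend is at the left of the top view (+y, by mark_d at 262,163), with the other marks at (297,166), (331,168) and (366,171). Lids in the top view: tall (201,249), flat (291,236), mid in shadow (381,237), high (461,246). The targets are tall→d, high→c, mid→b, flat→a.

```bash
cat > h.py <<'E'
import cv2,numpy as np
from plant import get_obs, vision
from scipy.spatial.transform import Rotation as R
def ray(c,uv,z,pose=None):
    f=200/np.tan(np.radians(c["vfov"]/2));K=np.array([[f,0,c["cx"]],[0,f,c["cy"]],[0,0,1]])
    p=cv2.undistortPoints(np.array([[uv]],float),K,np.array(c["dist"],float))[0,0]
    T=np.array(c["pose"]) if pose is None else pose
    d=T[:3,:3]@[p[0],-p[1],-1]; o=T[:3,3]
    return (o+d*(z-o[2])/d[2])[:2]
def blob(img,u,v,r,thr=None):
    """ellipse centre of the bright blob around u,v"""
    g=cv2.cvtColor(img,cv2.COLOR_RGB2GRAY);s=8
    x0,y0=int(u-r),int(v-r)
    cr=cv2.resize(g[y0:y0+2*r,x0:x0+2*r],None,fx=s,fy=s,interpolation=cv2.INTER_CUBIC)
    t,m=cv2.threshold(cr,thr or 0,255,cv2.THRESH_BINARY+(0 if thr else cv2.THRESH_OTSU))
    cs,_=cv2.findContours(m,cv2.RETR_EXTERNAL,cv2.CHAIN_APPROX_NONE)
    k=max(cs,key=lambda k:(cv2.pointPolygonTest(k,(r*s,r*s),False)>=0,cv2.contourArea(k)))
    e=cv2.fitEllipse(cv2.convexHull(k));dbg=cv2.cvtColor(cr,cv2.COLOR_GRAY2BGR);cv2.ellipse(dbg,e,(0,0,255),1)
    return np.array([x0,y0])+(np.array(e[0])+.5)/s-.5,np.array(e[1])/s,t,dbg
E
python3 - <<'E'
from h import *
c=vision.capture("top");im=c["pixels"];D=[]
for n,u,v,z,r in [("tall",201,249,104,16),("flat",291,236,34,16),("mid",381,237,56,16),("high",461,246,80,18),("d",262,163,6,15),("c",297,166,6,15),("b",331,168,6,15),("a",366,171,6,15)]:
    p,e,t,d=blob(im,u,v,r);D.append(cv2.resize(d,(190,190)));q=ray(c,p,z);ex=ray(c,p+[e[0]/2,0],z);print(n,p.round(1),e.round(1),t,q.round(1),"dia",np.round(2*np.linalg.norm(ex-q),1))
cv2.imwrite("pics/dbg.png",np.vstack([np.hstack(D[:4]),np.hstack(D[4:])]))
E
```

```text
tall [201.3 267.8] [31.8 95.2] 153.0 [385.9 315.8] dia 76.5
flat [290.8 236.2] [24.3 24.8] 190.0 [464.6 108.1] dia 63.0
mid [381.6 236.4] [21.3 21.9] 146.0 [ 461.5 -124.2] dia 53.8
high [466. 242.] [30.7 37.7] 160.0 [ 445.2 -329.1] dia 76.0
d [261.6 162.7] [25.6 26.6] 174.0 [667.1 192.3] dia 70.0
c [296.2 165.6] [25.8 26.5] 175.0 [658.4  97.6] dia 70.5
b [330.9 168.4] [25.9 26.6] 175.0 [650.    3.2] dia 70.5
a [365.7 171.3] [26.  26.6] 175.0 [641.3 -91.5] dia 70.6
```

View pics/dbg.png

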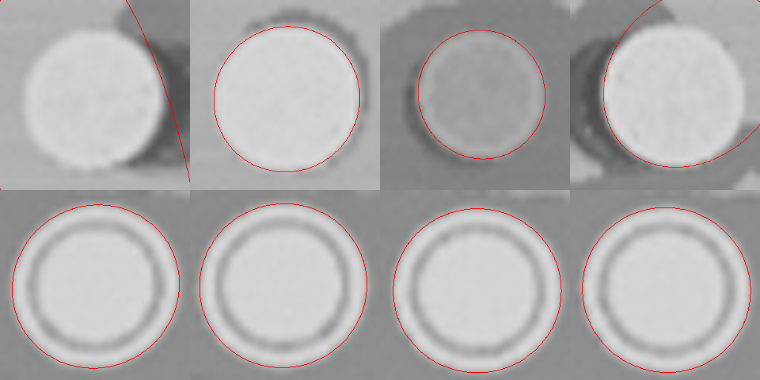

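```bash
cat >> h.py <<'E'
def to(xyz,yaw=1.480):
    o=get_obs();r=R.from_euler("xyz",o["tcp_rot"]);t=R.from_euler("xyz",[np.pi,0,yaw])
    print("dp mm",r.inv().apply(np.array(xyz)-o["tool_pos"]).round(1),"rot",(r.inv()*t).as_rotvec().round(4),"t",round(o["time"],2),o["tool_pos"].round(1))
E
python3 - <<'E'
from h import *
c=vision.capture("top");im=c["pixels"]
for n,u,v,z,r in [("tall",201,249,104,15),("high",461,246,80,16)]:
    p,e,t,d=blob(im,u,v,r,195);q=ray(c,p,z);print(n,p.round(1),e.round(1),q.round(1))
    if n=="high": to([*q,227])
E
```

```text
tall [199.9 249.4] [22.2 23.3] [429.9 320.6]
high [462.3 245.6] [25.8 26.8] [ 436.4 -319.4]
dp mm [265.  -53.4  -0.6] rot [-8.0000e-04 -6.0000e-04 -1.0532e+00] t 0.2 [ 217.3 -477.7  226.3]
```

```bash
python3 -m pendant '{"dp":[[0.045,-0.009,0],[0.09,-0.018,0],[0.135,-0.027,0],[0.18,-0.036,0],[0.225,-0.045,0],[0.265,-0.0534,0],[0.265,-0.0534,0],[0.265,-0.0534,0]],"rotation":[[0,0,-0.17],[0,0,-0.34],[0,0,-0.51],[0,0,-0.68],[0,0,-0.85],[0,0,-1.0],[0,0,-1.053],[0,0,-1.053]]}' 0.0918
python3 - <<'E'
from h import *
to([436.4,-319.4,30])
o=get_obs();c=vision.capture("wrist");cv2.imwrite("pics/w1.png",c["pixels"][:,:,::-1]);print(np.round(c["T_tool_cam"],2))
E
```

```text
time: 1.2
tool_pos: [436.7, -319.1, 226.5]
tcp_rot: [-3.141, -0.0, 1.48]
contact_force: [0.7, 0.1, 0.3]
grip_width: 91.9
finger_force: 0.0
dp mm [-3.000e-01 -1.000e-01  1.965e+02] rot [-0.0005 -0.0002  0.0002] t 1.2 [ 436.7 -319.1  226.5]
[[  -0.      0.96    0.28   76.08]
 [   1.      0.      0.      0.83]
 [  -0.      0.28   -0.96 -157.75]
 [   0.      0.      0.      1.  ]]
```

View pics/w1.png

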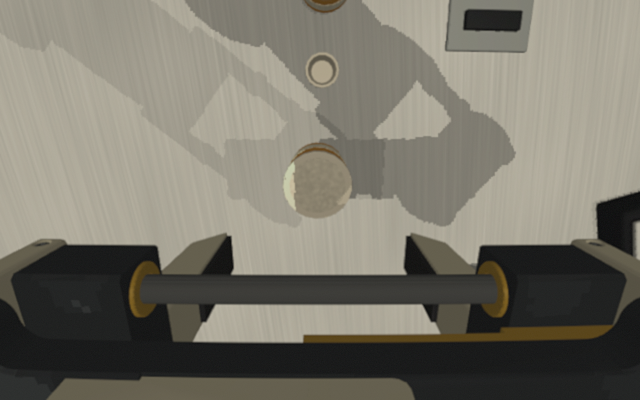

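The lid of tub_high is at (317,183), between the finger tips at u≈(231,406). I'll check this against the top-view position.

Run:
```python
from h import *
o=get_obs();c=vision.capture("wrist")
T=np.eye(4);T[:3,:3]=R.from_euler("xyz",o["tcp_rot"]).as_matrix();T[:3,3]=o["tool_pos"]
P=T@np.array(c["T_tool_cam"]);print(ray(c,(317.5,184),80,P))
```

```text
[ 436.53041684 -318.66989085]
```

Agrees to within 1 mm. Descend, grip, lift.

```bash
python3 -m pendant '{"dp":[[0,0,0.04],[0,0,0.08],[0,0,0.12],[0,0,0.15],[0,0,0.175],[0,0,0.19],[0,0,0.196],[0,0,0.196]],"rotation":[[0,0,0],[0,0,0],[0,0,0],[0,0,0],[0,0,0],[0,0,0],[0,0,0],[0,0,0]]}'
python3 -m pendant '{"dp":[[0,0,0],[0,0,0],[0,0,0],[0,0,0],[0,0,0],[0,0,0],[0,0,0],[0,0,0]],"rotation":[[0,0,0],[0,0,0],[0,0,0],[0,0,0],[0,0,0],[0,0,0],[0,0,0],[0,0,0]]}' 0.03
python3 -m pendant '{"dp":[[0,0,-0.01],[0,0,-0.03],[0,0,-0.06],[0,0,-0.1],[0,0,-0.14],[0,0,-0.17],[0,0,-0.18],[0,0,-0.18]],"rotation":[[0,0,0],[0,0,0],[0,0,0],[0,0,0],[0,0,0],[0,0,0],[0,0,0],[0,0,0]]}'
python3 -c "
from h import *
to([658.4,97.6,210])"
```

```text
time: 2.3
tool_pos: [436.6, -319.9, 31.0]
tcp_rot: [3.141, 0.0, 1.479]
contact_force: [-0.2, 0.5, 0.1]
grip_width: 91.5
finger_force: 0.0
time: 3.3
tool_pos: [436.5, -319.7, 31.1]
tcp_rot: [3.141, 0.0, 1.48]
contact_force: [-2.0, 0.3, 5.1]
grip_width: 65.7
finger_force: 30.0
time: 4.3
tool_pos: [436.4, -319.5, 210.5]
tcp_rot: [3.142, 0.0, 1.48]
contact_force: [-0.6, 0.4, -1.9]
grip_width: 65.9
finger_force: 30.0
dp mm [435.5 183.2   0.5] rot [ 0.0001  0.     -0.0002] t 4.3 [ 436.4 -319.5  210.5]
```

```bash
python3 -m pendant '{"dp":[[0.02,0.008,0],[0.06,0.025,0],[0.11,0.046,0],[0.16,0.067,0],[0.21,0.088,0],[0.26,0.109,0],[0.31,0.13,0],[0.35,0.147,0]],"rotation":[[0,0,0],[0,0,0],[0,0,0],[0,0,0],[0,0,0],[0,0,0],[0,0,0],[0,0,0]]}'
python3 -m pendant '{"dp":[[0.035,0.015,0],[0.06,0.026,0],[0.078,0.033,0],[0.0855,0.0362,0],[0.0855,0.0362,0],[0.0855,0.0362,0]],"rotation":[[0,0,0],[0,0,0],[0,0,0],[0,0,0],[0,0,0],[0,0,0]]}'
python3 -c "
from h import *
to([658.4,97.6,38])"
```

```text
time: 5.3
tool_pos: [614.6, 17.8, 208.3]
tcp_rot: [-3.138, -0.0, 1.481]
contact_force: [0.1, -1.3, -1.4]
grip_width: 65.9
finger_force: 30.0
time: 6.05
tool_pos: [658.2, 96.6, 210.3]
tcp_rot: [-3.141, 0.0, 1.479]
contact_force: [0.7, -0.4, -1.6]
grip_width: 65.8
finger_force: 30.0
dp mm [  1.1   0.3 172.3] rot [-0.0008  0.0005 -0.001 ] t 6.05 [658.2  96.6 210.3]
```

```bash
python3 -m pendant '{"dp":[[0.0005,0,0.03],[0.0005,0,0.07],[0.0005,0,0.11],[0.0005,0,0.14],[0.0005,0,0.16],[0.0005,0,0.168],[0.0005,0,0.172],[0.0005,0,0.172]],"rotation":[[0,0,0],[0,0,0],[0,0,0],[0,0,0],[0,0,0],[0,0,0],[0,0,0],[0,0,0]]}'
python3 -m pendant '{"dp":[[0,0,0.0005],[0,0,0.0005],[0,0,0.0005]],"rotation":[[0,0,0],[0,0,0],[0,0,0]]}'
python3 -m pendant '{"dp":[[0,0,0],[0,0,0],[0,0,0],[0,0,0],[0,0,0],[0,0,0]],"rotation":[[0,0,0],[0,0,0],[0,0,0],[0,0,0],[0,0,0],[0,0,0]]}' 0.0918
python3 -m pendant '{"dp":[[0,0,-0.01],[0,0,-0.03],[0,0,-0.06],[0,0,-0.11],[0,0,-0.16],[0,0,-0.18],[0,0,-0.19],[0,0,-0.19]],"rotation":[[0,0,0],[0,0,0],[0,0,0],[0,0,0],[0,0,0],[0,0,0],[0,0,0],[0,0,0]]}'
python3 - <<'E'
from h import *
to([461.5,-124.2,200])
c=vision.capture("top");cv2.imwrite("pics/t2.png",c["pixels"][:,:,::-1])
c=vision.capture("side");cv2.imwrite("pics/s2.png",c["pixels"][:,:,::-1])
E
```

```text
time: 7.05
tool_pos: [658.9, 97.7, 39.4]
tcp_rot: [3.14, -0.0, 1.48]
contact_force: [1.2, -1.2, -1.4]
grip_width: 65.3
finger_force: 30.0
time: 7.42
tool_pos: [658.7, 98.0, 38.6]
tcp_rot: [3.141, 0.0, 1.48]
contact_force: [0.5, -0.0, -2.3]
grip_width: 65.5
finger_force: 30.0
time: 8.18
tool_pos: [658.6, 97.9, 38.2]
tcp_rot: [3.142, 0.0, 1.48]
contact_force: [-0.5, 0.5, 0.9]
grip_width: 91.8
finger_force: 0.0
time: 9.18
tool_pos: [658.5, 97.9, 228.5]
tcp_rot: [3.141, 0.0, 1.48]
contact_force: [-0.2, -0.2, -0.6]
grip_width: 91.7
finger_force: 0.0
dp mm [-239.1 -176.    28.4] rot [ 0.0005  0.     -0.0002] t 9.18 [658.5  97.9 228.5]
```

View pics/s2.png

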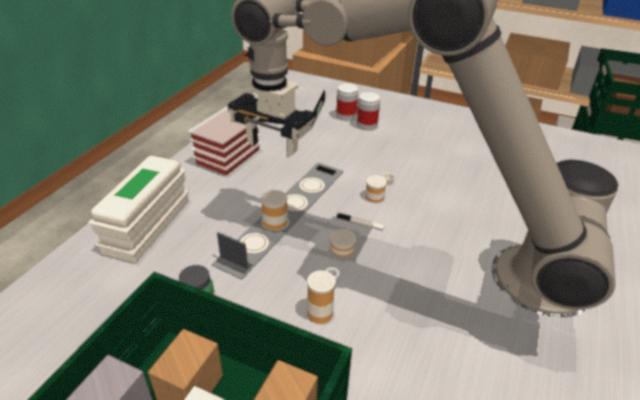

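Tub_high stands upright on mark_c at (275,210). Tub_mid is next, at (376,188).

```bash
python3 -m pendant '{"dp":[[-0.02,-0.015,0],[-0.06,-0.044,0],[-0.1,-0.074,0],[-0.14,-0.103,0],[-0.18,-0.132,0],[-0.22,-0.162,0],[-0.239,-0.176,0],[-0.239,-0.176,0]],"rotation":[[0,0,0],[0,0,0],[0,0,0],[0,0,0],[0,0,0],[0,0,0],[0,0,0],[0,0,0]]}'
python3 - <<'E'
from h import *
to([461.5,-124.2,15])
o=get_obs();c=vision.capture("wrist")
T=np.eye(4);T[:3,:3]=R.from_euler("xyz",o["tcp_rot"]).as_matrix();T[:3,3]=o["tool_pos"]
P=T@np.array(c["T_tool_cam"])
p,e,t,d=blob(c["pixels"],317,195,45);print(p,e,ray(c,p,56,P))
cv2.imwrite("pics/w3.png",cv2.resize(d,(400,400)))
E
```

```text
time: 10.28
tool_pos: [460.4, -124.9, 227.5]
tcp_rot: [-3.14, -0.0, 1.477]
contact_force: [-0.4, 0.3, -1.0]
grip_width: 91.7
finger_force: 0.0
dp mm [  0.7   1.4 212.5] rot [-0.0017 -0.0005 -0.0029] t 10.28 [ 460.4 -124.9  227.5]
[305.37065125 202.72649384] [ 98.99898529 133.65652466] [ 444.92241512 -149.18669083]
```

View pics/w3.png

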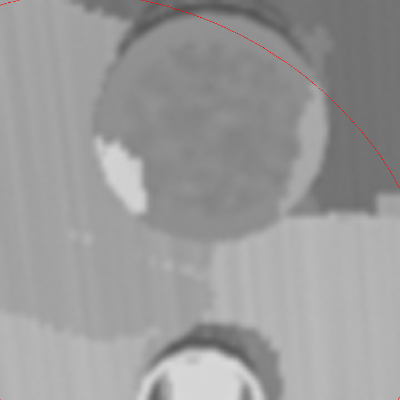

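The lid sits at about pixel (319.5,178) and the automatic contour was spoiled by shadows. The lid is on the finger centre line, so I'll go ahead with the top-view position.

```bash
python3 -m pendant '{"dp":[[0,0.0005,0.04],[0,0.0005,0.09],[0,0.0005,0.13],[0,0.0005,0.16],[0,0.0005,0.185],[0,0.0005,0.202],[0,0.0005,0.211],[0,0.0005,0.212]],"rotation":[[0,0,0],[0,0,0],[0,0,0],[0,0,0],[0,0,0],[0,0,0],[0,0,0],[0,0,0]]}'
python3 -m pendant '{"dp":[[0,0,0],[0,0,0],[0,0,0],[0,0,0],[0,0,0],[0,0,0],[0,0,0],[0,0,0]],"rotation":[[0,0,0],[0,0,0],[0,0,0],[0,0,0],[0,0,0],[0,0,0],[0,0,0],[0,0,0]]}' 0.03
python3 -m pendant '{"dp":[[0,0,-0.01],[0,0,-0.03],[0,0,-0.06],[0,0,-0.1],[0,0,-0.14],[0,0,-0.18],[0,0,-0.195],[0,0,-0.195]],"rotation":[[0,0,0],[0,0,0],[0,0,0],[0,0,0],[0,0,0],[0,0,0],[0,0,0],[0,0,0]]}'
python3 -c "
from h import *
to([650,3.2,210])"
```

```text
time: 11.32
tool_pos: [462.1, -123.5, 15.6]
tcp_rot: [-3.14, -0.0, 1.481]
contact_force: [-0.2, -0.2, 0.2]
grip_width: 91.7
finger_force: 0.0
time: 12.32
tool_pos: [462.0, -124.2, 16.4]
tcp_rot: [3.141, 0.0, 1.48]
contact_force: [-2.3, 0.6, 4.9]
grip_width: 53.4
finger_force: 30.0
time: 13.32
tool_pos: [462.5, -124.3, 212.4]
tcp_rot: [3.139, 0.001, 1.48]
contact_force: [-0.1, 0.5, -1.5]
grip_width: 53.4
finger_force: 30.0
dp mm [144.  175.1   2.8] rot [ 0.0027  0.0009 -0.0002] t 13.32 [ 462.5 -124.3  212.4]
```

```bash
python3 -m pendant '{"dp":[[0.013,0.016,0],[0.04,0.049,0],[0.07,0.085,0],[0.1,0.122,0],[0.125,0.152,0],[0.14,0.17,0],[0.1438,0.1752,0],[0.1438,0.1752,0]],"rotation":[[0,0,0],[0,0,0],[0,0,0],[0,0,0],[0,0,0],[0,0,0],[0,0,0],[0,0,0]]}'
python3 -m pendant '{"dp":[[0,0,0],[0,0,0.03],[0,0,0.08],[0,0,0.12],[0,0,0.15],[0,0,0.17],[0,0,0.18],[0,0,0.184]],"rotation":[[0,0,0],[0,0,0],[0,0,0],[0,0,0],[0,0,0],[0,0,0],[0,0,0],[0,0,0]]}'
python3 -m pendant '{"dp":[[0,0,0],[0,0,0]],"rotation":[[0,0,0],[0,0,0]]}'
python3 -c "
from h import *
to([650,3.2,22.5])"
```

```text
time: 14.32
tool_pos: [649.3, 3.5, 210.0]
tcp_rot: [-3.14, 0.0, 1.48]
contact_force: [0.8, -0.4, -0.9]
grip_width: 53.8
finger_force: 30.0
time: 15.32
tool_pos: [649.6, 2.7, 27.4]
tcp_rot: [3.141, 0.0, 1.479]
contact_force: [0.4, 0.0, -1.0]
grip_width: 53.6
finger_force: 30.0
time: 15.58
tool_pos: [650.1, 3.1, 28.2]
tcp_rot: [3.14, 0.0, 1.48]
contact_force: [0.4, -0.6, -2.5]
grip_width: 53.9
finger_force: 30.0
dp mm [ 0.1 -0.2  5.7] rot [ 0.0017  0.0001 -0.0002] t 15.57 [650.1   3.1  28.2]
```

```bash
python3 -m pendant '{"dp":[[0,0,0.003],[0,0,0.005],[0,0,0.005],[0,0,0.005]],"rotation":[[0,0,0],[0,0,0],[0,0,0],[0,0,0]]}'
python3 -m pendant '{"dp":[[0,0,0],[0,0,0],[0,0,0],[0,0,0],[0,0,0],[0,0,0]],"rotation":[[0,0,0],[0,0,0],[0,0,0],[0,0,0],[0,0,0],[0,0,0]]}' 0.0918
python3 -m pendant '{"dp":[[0,0,-0.01],[0,0,-0.03],[0,0,-0.06],[0,0,-0.11],[0,0,-0.16],[0,0,-0.19],[0,0,-0.2],[0,0,-0.2]],"rotation":[[0,0,0],[0,0,0],[0,0,0],[0,0,0],[0,0,0],[0,0,0],[0,0,0],[0,0,0]]}'
python3 - <<'E'
from h import *
to([464.6,108.1,222])
c=vision.capture("side");cv2.imwrite("pics/s3.png",c["pixels"][:,:,::-1])
E
```

```text
time: 16.08
tool_pos: [649.7, 3.2, 22.5]
tcp_rot: [3.141, 0.0, 1.48]
contact_force: [-0.7, 0.5, 2.1]
grip_width: 53.6
finger_force: 30.0
time: 16.82
tool_pos: [649.6, 3.1, 22.2]
tcp_rot: [-3.142, 0.0, 1.48]
contact_force: [0.1, -0.2, 0.2]
grip_width: 91.7
finger_force: 0.0
time: 17.82
tool_pos: [649.5, 3.2, 222.2]
tcp_rot: [3.141, 0.0, 1.48]
contact_force: [-0.1, 0.1, 0.0]
grip_width: 91.9
finger_force: 0.0
dp mm [ 8.770e+01 -1.937e+02  1.000e-01] rot [ 0.0003  0.0001 -0.0002] t 17.82 [649.5   3.2 222.2]
```

View pics/s3.png

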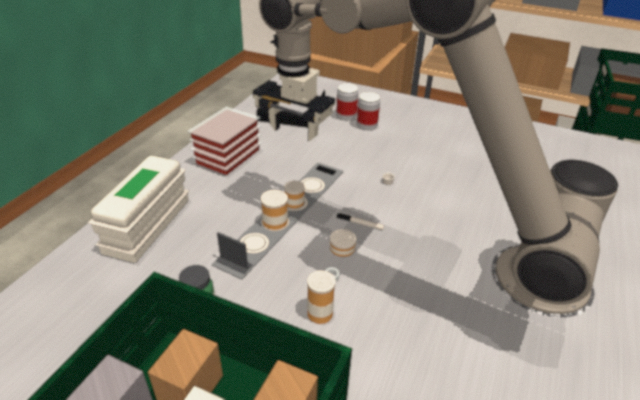

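Tub_mid is on mark_b at (294,195) and tub_high is undisturbed at (275,210). Next is tub_flat.

```bash
python3 -m pendant '{"dp":[[0.009,-0.02,0],[0.027,-0.06,0],[0.05,-0.11,0],[0.07,-0.155,0],[0.083,-0.183,0],[0.0877,-0.1937,0],[0.0877,-0.1937,0],[0.0877,-0.1937,0]],"rotation":[[0,0,0],[0,0,0],[0,0,0],[0,0,0],[0,0,0],[0,0,0],[0,0,0],[0,0,0]]}'
python3 -m pendant '{"dp":[[0,0,0.04],[0,0,0.09],[0,0,0.13],[0,0,0.16],[0,0,0.185],[0,0,0.202],[0,0,0.21],[0,0,0.21]],"rotation":[[0,0,0],[0,0,0],[0,0,0],[0,0,0],[0,0,0],[0,0,0],[0,0,0],[0,0,0]]}'
python3 -c "
from h import *
to([464.6,108.1,7])"
```

```text
time: 18.88
tool_pos: [465.6, 107.6, 221.8]
tcp_rot: [3.142, 0.0, 1.479]
contact_force: [0.0, 0.6, 0.2]
grip_width: 91.9
finger_force: 0.0
time: 19.88
tool_pos: [464.9, 107.7, 11.7]
tcp_rot: [-3.141, 0.0, 1.479]
contact_force: [0.7, -0.1, 0.3]
grip_width: 91.9
finger_force: 0.0
dp mm [ 0.3 -0.3  4.7] rot [-0.0008  0.0002 -0.0008] t 19.88 [464.9 107.7  11.7]
```

```bash
python3 -m pendant '{"dp":[[0,0,0.003],[0,0,0.004],[0,0,0.004]],"rotation":[[0,0,0],[0,0,0],[0,0,0]]}'
python3 -m pendant '{"dp":[[0,0,0],[0,0,0],[0,0,0],[0,0,0],[0,0,0],[0,0,0],[0,0,0],[0,0,0]],"rotation":[[0,0,0],[0,0,0],[0,0,0],[0,0,0],[0,0,0],[0,0,0],[0,0,0],[0,0,0]]}' 0.03
python3 -m pendant '{"dp":[[0,0,-0.01],[0,0,-0.03],[0,0,-0.06],[0,0,-0.1],[0,0,-0.14],[0,0,-0.18],[0,0,-0.2],[0,0,-0.2]],"rotation":[[0,0,0],[0,0,0],[0,0,0],[0,0,0],[0,0,0],[0,0,0],[0,0,0],[0,0,0]]}'
python3 -c "
from h import *
to([641.3,-91.5,208])"
```

```text
time: 20.25
tool_pos: [464.8, 108.1, 8.5]
tcp_rot: [3.141, -0.0, 1.48]
contact_force: [0.3, -0.1, -0.2]
grip_width: 91.6
finger_force: 0.0
time: 21.25
tool_pos: [464.7, 108.1, 8.2]
tcp_rot: [3.141, 0.0, 1.48]
contact_force: [-0.8, 0.1, 0.9]
grip_width: 64.0
finger_force: 30.0
time: 22.25
tool_pos: [465.3, 108.2, 209.8]
tcp_rot: [3.138, -0.0, 1.48]
contact_force: [-0.2, -1.2, -1.0]
grip_width: 63.7
finger_force: 30.0
dp mm [-182.8  193.4    2.4] rot [ 0.0036 -0.0005 -0.0002] t 22.25 [465.3 108.2 209.8]
```

```bash
python3 -m pendant '{"dp":[[-0.015,0.016,0],[-0.045,0.048,0],[-0.08,0.085,0],[-0.115,0.122,0],[-0.15,0.159,0],[-0.173,0.183,0],[-0.1828,0.1936,0],[-0.1828,0.1936,0]],"rotation":[[0,0,0],[0,0,0],[0,0,0],[0,0,0],[0,0,0],[0,0,0],[0,0,0],[0,0,0]]}'
python3 -m pendant '{"dp":[[0,0,0],[0,0,0.03],[0,0,0.08],[0,0,0.12],[0,0,0.15],[0,0,0.17],[0,0,0.184],[0,0,0.188]],"rotation":[[0,0,0],[0,0,0],[0,0,0],[0,0,0],[0,0,0],[0,0,0],[0,0,0],[0,0,0]]}'
python3 -m pendant '{"dp":[[0,0,0],[0,0,0]],"rotation":[[0,0,0],[0,0,0]]}'
python3 -c "
from h import *
to([641.3,-91.5,14.5])"
```

```text
time: 23.25
tool_pos: [640.8, -93.4, 205.7]
tcp_rot: [-3.138, -0.0, 1.478]
contact_force: [0.5, 0.9, -1.3]
grip_width: 63.4
finger_force: 30.0
time: 24.25
tool_pos: [640.4, -91.1, 19.7]
tcp_rot: [-3.141, -0.0, 1.48]
contact_force: [0.9, -0.2, -0.6]
grip_width: 63.5
finger_force: 30.0
time: 24.5
tool_pos: [641.5, -91.7, 21.2]
tcp_rot: [3.14, 0.0, 1.48]
contact_force: [0.5, 0.3, -0.7]
grip_width: 63.5
finger_force: 30.0
dp mm [ 0.2 -0.2  6.7] rot [ 0.0018  0.0004 -0.0001] t 24.5 [641.5 -91.7  21.2]
```

```bash
python3 -m pendant '{"dp":[[0,0,0.003],[0,0,0.0055],[0,0,0.006],[0,0,0.006]],"rotation":[[0,0,0],[0,0,0],[0,0,0],[0,0,0]]}'
python3 -m pendant '{"dp":[[0,0,0],[0,0,0],[0,0,0],[0,0,0],[0,0,0],[0,0,0]],"rotation":[[0,0,0],[0,0,0],[0,0,0],[0,0,0],[0,0,0],[0,0,0]]}' 0.0918
python3 -m pendant '{"dp":[[0,0,-0.01],[0,0,-0.03],[0,0,-0.06],[0,0,-0.11],[0,0,-0.16],[0,0,-0.2],[0,0,-0.22],[0,0,-0.22]],"rotation":[[0,0,0],[0,0,0],[0,0,0],[0,0,0],[0,0,0],[0,0,0],[0,0,0],[0,0,0]]}'
python3 - <<'E'
from h import *
to([429.9,320.6,234])
c=vision.capture("side");cv2.imwrite("pics/s4.png",c["pixels"][:,:,::-1])
E
```

```text
time: 25.0
tool_pos: [640.8, -91.6, 14.3]
tcp_rot: [-3.141, 0.0, 1.48]
contact_force: [-1.0, -0.3, 1.0]
grip_width: 63.9
finger_force: 30.0
time: 25.75
tool_pos: [640.9, -91.5, 14.2]
tcp_rot: [3.142, 0.0, 1.48]
contact_force: [-0.8, 0.3, -0.4]
grip_width: 92.1
finger_force: 0.0
time: 26.75
tool_pos: [641.6, -91.7, 236.8]
tcp_rot: [3.137, 0.001, 1.48]
contact_force: [0.2, 0.5, -0.3]
grip_width: 91.6
finger_force: 0.0
dp mm [ 391.3 -248.3    1.3] rot [ 0.0047  0.0008 -0.0001] t 26.75 [641.6 -91.7 236.8]
```

View pics/s4.png

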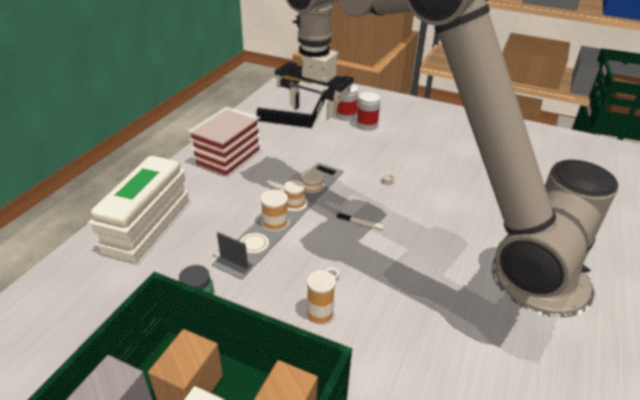

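Tub_flat is on mark_a at (313,181) and the others are undisturbed. Last is tub_tall.

```bash
python3 -m pendant '{"dp":[[0.02,-0.0127,0],[0.065,-0.041,0],[0.115,-0.073,0],[0.165,-0.105,0],[0.215,-0.136,0],[0.265,-0.168,0],[0.31,-0.197,0],[0.35,-0.222,0]],"rotation":[[0,0,0],[0,0,0],[0,0,0],[0,0,0],[0,0,0],[0,0,0],[0,0,0],[0,0,0]]}'
python3 -m pendant '{"dp":[[0.025,-0.016,0],[0.0375,-0.024,0],[0.041,-0.0262,0],[0.041,-0.0262,0],[0.041,-0.0262,0]],"rotation":[[0,0,0],[0,0,0],[0,0,0],[0,0,0],[0,0,0]]}'
python3 - <<'E'
from h import *
to([429.9,320.6,50])
o=get_obs();c=vision.capture("wrist");cv2.imwrite("pics/w5.png",c["pixels"][:,:,::-1])
T=np.eye(4);T[:3,:3]=R.from_euler("xyz",o["tcp_rot"]).as_matrix();T[:3,3]=o["tool_pos"]
P=T@np.array(c["T_tool_cam"]);q=np.linalg.inv(P)@[429.9,320.6,104,1]
f=200/np.tan(np.radians(c["vfov"]/2));print("expect px",c["cx"]-f*q[0]/q[2],c["cy"]+f*q[1]/q[2])
E
```

```text
time: 27.8
tool_pos: [449.7, 278.5, 232.8]
tcp_rot: [-3.139, 0.001, 1.48]
contact_force: [-0.1, -1.1, -1.2]
grip_width: 92.0
finger_force: 0.0
time: 28.42
tool_pos: [429.8, 319.5, 234.1]
tcp_rot: [3.142, 0.0, 1.478]
contact_force: [-0.2, 0.8, 0.9]
grip_width: 91.8
finger_force: 0.0
dp mm [  1.2   0.  184.1] rot [ 0.0001  0.0004 -0.0015] t 28.43 [429.8 319.5 234.1]
expect px 317.3625527308032 188.0029328566263
```

View pics/w5.png

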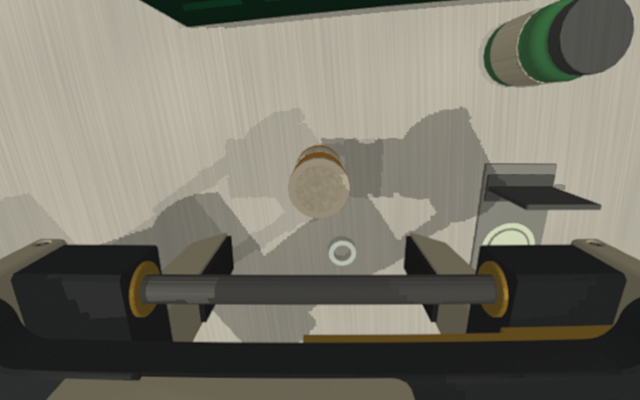

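The lid is at (319,187), as predicted. Descend and grip.

```bash
python3 -m pendant '{"dp":[[0.0005,0,0.04],[0.0005,0,0.08],[0.0005,0,0.12],[0.0005,0,0.15],[0.0005,0,0.17],[0.0005,0,0.179],[0.0005,0,0.182],[0.0005,0,0.182]],"rotation":[[0,0,0],[0,0,0],[0,0,0],[0,0,0],[0,0,0],[0,0,0],[0,0,0],[0,0,0]]}'
python3 -m pendant '{"dp":[[0,0,0],[0,0,0],[0,0,0],[0,0,0],[0,0,0],[0,0,0],[0,0,0],[0,0,0]],"rotation":[[0,0,0],[0,0,0],[0,0,0],[0,0,0],[0,0,0],[0,0,0],[0,0,0],[0,0,0]]}' 0.03
python3 -m pendant '{"dp":[[0,0,-0.01],[0,0,-0.03],[0,0,-0.06],[0,0,-0.1],[0,0,-0.14],[0,0,-0.17],[0,0,-0.185],[0,0,-0.185]],"rotation":[[0,0,0],[0,0,0],[0,0,0],[0,0,0],[0,0,0],[0,0,0],[0,0,0],[0,0,0]]}'
python3 -c "
from h import *
to([667.1,192.3,236])"
```

```text
time: 29.48
tool_pos: [429.7, 321.0, 52.8]
tcp_rot: [3.141, -0.001, 1.48]
contact_force: [0.3, 0.1, -0.3]
grip_width: 91.7
finger_force: 0.0
time: 30.48
tool_pos: [429.5, 321.0, 52.3]
tcp_rot: [3.141, -0.0, 1.48]
contact_force: [1.7, 0.9, 2.4]
grip_width: 55.6
finger_force: 30.0
time: 31.48
tool_pos: [429.2, 321.0, 237.6]
tcp_rot: [3.141, -0.0, 1.48]
contact_force: [0.3, -0.2, -3.9]
grip_width: 55.7
finger_force: 30.0
dp mm [-106.5  248.6    1.7] rot [ 0.0007 -0.0004 -0.0001] t 31.48 [429.2 321.  237.6]
```

Release at TCP z ≈ 58.5.

```bash
python3 -m pendant '{"dp":[[-0.008,0.019,0],[-0.025,0.058,0],[-0.045,0.105,0],[-0.066,0.154,0],[-0.086,0.2,0],[-0.099,0.231,0],[-0.1065,0.2485,0],[-0.1065,0.2485,0]],"rotation":[[0,0,0],[0,0,0],[0,0,0],[0,0,0],[0,0,0],[0,0,0],[0,0,0],[0,0,0]]}'
python3 -m pendant '{"dp":[[0,0,0],[0,0,0.02],[0,0,0.06],[0,0,0.1],[0,0,0.13],[0,0,0.155],[0,0,0.17],[0,0,0.173]],"rotation":[[0,0,0],[0,0,0],[0,0,0],[0,0,0],[0,0,0],[0,0,0],[0,0,0],[0,0,0]]}'
python3 -m pendant '{"dp":[[0,0,0],[0,0,0]],"rotation":[[0,0,0],[0,0,0]]}'
python3 -c "
from h import *
to([667.1,192.3,58.5])"
```

```text
time: 32.48
tool_pos: [668.0, 190.0, 234.1]
tcp_rot: [-3.138, 0.001, 1.477]
contact_force: [-1.0, 0.4, -3.4]
grip_width: 55.8
finger_force: 30.0
time: 33.48
tool_pos: [666.3, 192.6, 63.5]
tcp_rot: [-3.14, 0.0, 1.48]
contact_force: [-0.4, 0.7, -2.0]
grip_width: 55.6
finger_force: 30.0
time: 33.72
tool_pos: [667.7, 192.4, 65.6]
tcp_rot: [3.139, -0.001, 1.48]
contact_force: [0.1, -0.2, -2.7]
grip_width: 55.6
finger_force: 30.0
dp mm [-0.2 -0.6  7.1] rot [ 0.0022 -0.0005 -0.0002] t 33.73 [667.7 192.4  65.6]
```

```bash
python3 -m pendant '{"dp":[[0,0,0.003],[0,0,0.0055],[0,0,0.006],[0,0,0.006]],"rotation":[[0,0,0],[0,0,0],[0,0,0],[0,0,0]]}'
python3 -m pendant '{"dp":[[0,0,0],[0,0,0],[0,0,0],[0,0,0],[0,0,0],[0,0,0]],"rotation":[[0,0,0],[0,0,0],[0,0,0],[0,0,0],[0,0,0],[0,0,0]]}' 0.0918
python3 -m pendant '{"dp":[[0,0,-0.01],[0,0,-0.03],[0,0,-0.06],[0,0,-0.1],[0,0,-0.14],[0,0,-0.17],[0,0,-0.19],[0,0,-0.19]],"rotation":[[0,0,0],[0,0,0],[0,0,0],[0,0,0],[0,0,0],[0,0,0],[0,0,0],[0,0,0]]}'
python3 -m pendant '{"dp":[[0,-0.04,0],[0,-0.1,0],[0,-0.16,0],[0,-0.22,0],[0,-0.27,0],[0,-0.28,0],[0,-0.28,0],[0,-0.28,0]],"rotation":[[0,0,0],[0,0,0],[0,0,0],[0,0,0],[0,0,0],[0,0,0],[0,0,0],[0,0,0]]}'
python3 - <<'E'
from h import *
D=[]
c=vision.capture("top");cv2.imwrite("pics/t6.png",c["pixels"][:,:,::-1])
c=vision.capture("side");cv2.imwrite("pics/s6.png",c["pixels"][80:280,160:400,::-1])
a=cv2.imread("pics/t6.png")[110:210,200:440]
cv2.imwrite("pics/f6.png",np.vstack([cv2.resize(a,None,fx=3,fy=3),cv2.resize(cv2.imread("pics/s6.png"),(360,300)).repeat(2,1)]))
E
```

```text
time: 34.22
tool_pos: [667.0, 192.2, 58.3]
tcp_rot: [-3.142, 0.0, 1.48]
contact_force: [-0.3, 0.4, -0.8]
grip_width: 55.1
finger_force: 29.9
time: 34.98
tool_pos: [667.0, 192.2, 58.2]
tcp_rot: [-3.142, 0.0, 1.48]
contact_force: [-0.3, -0.2, -0.1]
grip_width: 91.9
finger_force: 0.0
time: 35.98
tool_pos: [667.8, 192.4, 250.9]
tcp_rot: [3.137, -0.001, 1.48]
contact_force: [-0.3, -0.1, -0.6]
grip_width: 92.0
finger_force: 0.0
time: 36.98
tool_pos: [389.4, 217.6, 247.9]
tcp_rot: [3.141, 0.0, 1.479]
contact_force: [0.4, -0.0, -0.2]
grip_width: 91.7
finger_force: 0.0
```

View pics/f6.png

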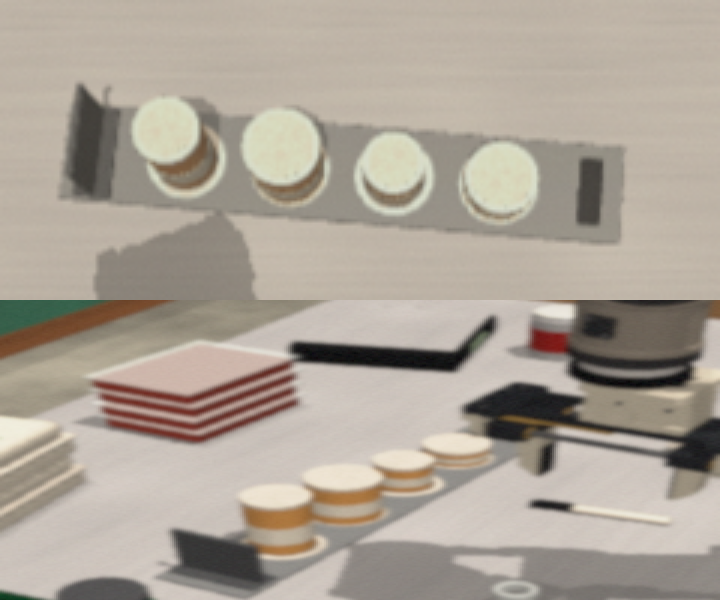

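All four stand upright in order. Lid centres in the full top picture are about tall (255.5,153.2), high (294.3,158.8), mid (331.1,164.2) and flat (366.8,169.0).

Run:
```python
from h import *
c=vision.capture("top")
for n,uv,z,m in [("tall",(255.4,153),110,(667.1,192.3)),("high",(294.2,158.7),86,(658.4,97.6)),("mid",(331,164),62,(650,3.2)),("flat",(366.7,169),40,(641.3,-91.5))]:
    print(n,(ray(c,uv,z)-m).round(1))
```

```text
tall [-0.7 -2.3]
high [-1.1 -1.7]
mid [-1.3 -0.4]
flat [-1.4  0.4]
```

All four are within 3 mm of their marks, against the 13 mm limit. Handing in.

```bash
python3 -c "
from plant import workorder
print(workorder.close_job())"
```

```text
the job is handed in; nothing more can be done
None
```

I handed in the job with all four tubs upright in height order from the bookend (tall on mark_d, then high, mid and flat on mark_a), each within about 3 mm of its mark by the top camera, after about 37 s of robot time; the hand-in returned no verdict.

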